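# Tip a slide box out of a packed rack

## Robot

A 6-joint arm with a two-finger parallel gripper is mounted at the origin on the work surface. World frame = base frame: x ahead of the robot, y to its left, z up, the work surface at z = 0. Lengths are in m, angles in degrees, forces in N, time in s.
With the tool pointing down it reaches from about 0.325 to 0.775 m from the base axis. Payload 5.5 kg.
Tool frame: the origin (TCP) lies at the centre of the arm's flange, where the gripper is bolted on; the fingertips stand 182 mm ahead of it and the grasp point (between the pads) lies 163 mm ahead of it; z points along the fingers, y is the line along which they close (so a half turn about z gives the same grasp; the last joint's range is limited). The gripper opens to 88 mm and grips with 3 to 60 N. Pads are 20 mm wide; open, the fingers measure 115 mm over their backs; the gripper's body (75 mm by 178 mm) begins 61 mm behind the grasp point.
Start: joints at [-3.249, 5.22, 70.514, -0, 104.267, -3.249], TCP at [0.6, -0, 0.405] pointing down, gripper open.
Joint ranges: [-164.24, 164.24], [-49.07, 125.15], [9.68, 141.18], [-86.29, 266.29], [3.28, 154.24], [-151.56, 151.56]. Speed limits (degrees/s): [147.25, 147.25, 172.46, 180, 180, 180].

## Interface

Orientations are given as [roll, pitch, yaw] about the fixed x, y, z axes, in that order (R = Rz(yaw) Ry(pitch) Rx(roll)).
In Python, from station import r gives the robot as it stands. The module is installed in compiled form; this text tells all that it offers. Calls block until the motion is done:
- r.reach(position, orientation): joint-space move of the TCP to a pose.
- r.servo_line(position, rotation=None, speed=0.15): straight line of the TCP; rotation=None keeps the orientation; speed is the mean speed in m/s.
- r.move_joints(angles): joint-space move.
- r.let_go() and r.grab(squeeze=None): open the fingers fully, or close them until they stop; squeeze is the grip in N (None keeps the last).
- r.wait(seconds).
- r.inverse_kinematics(position, orientation): joint angles nearest the present ones, or None.
- r.sense(): the state.
- r.snapshot(name): name is "scene" or "side" or "wrist"; returns a dict with "frame" (400x640x3 uint8, red, green, blue), "fx", "fy", "cx", "cy" (pixels), "R" (3x3) and "t" (3): a world point X has camera coordinates R X + t. Camera axes: x right, y down, z forward; pixel columns grow to the right and rows downward; lengths in m; the calibration is good to about 2 mm. A picture is of the moment at which its call begins. There is no depth.
A pose or a line that the arm cannot do raises r.IKError and nothing moves.
- r.hand_in(): hands the job in; it is judged then, once.
The state is a dict: "clock": time; "joints": joint angles; "joint_vel": joint speeds; "joint_torque": joint torques, N m; "tcp_pos": TCP position; "orientation": TCP orientation; "contact_force": force on the tool from outside, world axes, zero at the start; "torque": the same for the moment, N m; "opening": finger opening in m; "gripper_force": force on a finger pad.
Only numpy, scipy, OpenCV 4.12 (cv2) and the standard library are available. Lean on these libraries where they do the work, as an engineer would, in place of code of your own. Each camera call takes 0.05 s, during which the arm holds its last target. There are 200 camera calls.

## Task

The class needs the orange slide box, which stands squeezed between its neighbours in the rack: tip its top forward out of the row, towards the robot, until it leans out of the rack, then pull it free and stand it gently upright in the middle of the green mat by the microscope, and let go. The other boxes must stay upright in the rack; do not drop the box or disturb the bottle, dish or microscope.

Things in the scene. Friction and masses are not known exactly. Their poses are not given: they have to be found in the camera images.
- orange_box: the orange slide box to fetch, a smooth rigid block, 120 mm deep (x) x 40 mm thick (y) x 150 mm high (z), about 0.35 kg, upright in the rack. Origin: centre of its underside; z up, -x is the front face (paper label, latch). Its flat top and rear face are free; its sides are flush against its neighbours. It stands in one of the three middle places of the row of five, never at an end.
- rack: open aluminium rack with the row of five boxes, fixed to the table, no back board and nothing above the row. Origin: middle of the row's depth, on the table; x from front to rear, y along the row, z up. Places centred at y = +90, +50, +10, -30, -70 mm. Floor top, slippery, at z = 12 mm. Lips 8 mm high above the floor, 6 mm thick, inner faces at x = -62 and +62 mm (4 mm play). End wall at y = +110 mm, 110 mm high.
- rack_floor (a point): point on the rack floor at the foot of the front lip's inner face, axes as the rack. A box tipped forward (top towards rack -x) pivots about here, on the 8 mm lip. Friction of the squeezed neighbours then holds it tipped when let go, though it may sag a few degrees; it topples by itself only beyond about 0.65 rad.
- bookend (a joint): slide (m) of the sprung black bookend plate, 100 mm high, at the row's -y end (rack y = -90 mm): it presses the row together with about 8 N; + is towards the row; it follows by 4 mm at most when a box is taken out.
- mat: thin green mat, 180 x 180 x 3 mm, fixed flat on the table near the microscope. Origin: centre of its underside.
- microscope: white and black microscope, fixed, about 240 x 160 mm in plan and 395 mm high, eyepieces reaching out on its +x side, to the right (-y) of the mat. Origin: centre of the underside of its base. To be left alone.
- bottle: amber glass bottle with black cap, 54 mm diameter, 120 mm high, standing loose. Origin: centre of its underside. To be left where it is.
- dish: shallow glass dish, 90 mm diameter, 20 mm high, loose. Origin: centre of its underside. To be left where it is.
- box_end_left: white slide box, a neighbour that must stay in the rack, 120 mm deep (x) x 40 mm thick (y) x 150 mm high (z), about 0.35 kg, upright in the rack. Origin: centre of its underside; z up, -x is the front face (paper label, latch).
- box_white: white slide box, a neighbour that must stay in the rack, 120 mm deep (x) x 40 mm thick (y) x 150 mm high (z), about 0.35 kg, upright in the rack. Origin: centre of its underside; z up, -x is the front face (paper label, latch).
- box_grey: grey slide box, a neighbour that must stay in the rack, 120 mm deep (x) x 40 mm thick (y) x 150 mm high (z), about 0.35 kg, upright in the rack. Origin: centre of its underside; z up, -x is the front face (paper label, latch).
- box_end_right: blue slide box, a neighbour that must stay in the rack, 120 mm deep (x) x 40 mm thick (y) x 150 mm high (z), about 0.35 kg, upright in the rack. Origin: centre of its underside; z up, -x is the front face (paper label, latch).

How it is judged (in metres and radians):
On the way, in this order (a step that is already met when the one before it is completed fails the run):
1. the orange box is tipped more than 0.25 rad forward, its foot still in the rack (angle between orange_box's own z axis and vertical above 0.25 rad and z of orange_box in the frame of rack below 0.065 m and x of orange_box in the frame of rack between -0.07 and 0.05 m), for 0.2 s.
2. the orange box is held by the gripper clear of the rack (contact force between the fingers and orange_box above 1 N and contact force between orange_box and rack below 0.1 N and height (world z) of orange_box above 0.02 m and (height (world z) of orange_box above 0.085 m or horizontal distance between orange_box and rack above 0.14 m)), for 0.2 s.
At the end, for the whole second after the job is handed in: The orange box stands upright (within 0.08 rad) on the green mat, its centre within 30 mm of the mat's centre along each mat axis, at rest and released; the other four boxes stand upright (within 0.12 rad) on the rack floor between its lips (angle between orange_box's own z axis and vertical below 0.08 rad and height (world z) of orange_box below 0.008 m and z of orange_box in the frame of mat above -0.003 m and x of orange_box in the frame of mat between -0.03 and 0.03 m and y of orange_box in the frame of mat between -0.03 and 0.03 m and linear speed of orange_box below 0.01 m/s and contact force between the fingers and orange_box below 0.05 N and angle between each of box_end_left, box_white, box_grey, box_end_right's own z axis and vertical below 0.12 rad and z of each of box_end_left, box_white, box_grey, box_end_right in the frame of rack below 0.02 m and x of box_end_left in the frame of rack between -0.015 and 0.015 m and x of box_white in the frame of rack between -0.015 and 0.015 m and x of box_grey in the frame of rack between -0.015 and 0.015 m and x of box_end_right in the frame of rack between -0.015 and 0.015 m); the robot touches nothing.
It fails at once if the orange box topples (tilt beyond 0.9 rad) or falls: it is more than 85 mm above the table with no finger on it (angle between orange_box's own z axis and vertical above 0.9 rad or (height (world z) of orange_box above 0.085 m and contact force between the fingers and orange_box below 0.01 N)).
It fails at once if the orange box is banged down on the mat (over 60 N) (contact force between orange_box and mat above 60 N).
It fails at once if a neighbouring box is tipped (0.35 rad) or lifted (40 mm) with the orange one (angle between any of box_end_left, box_white, box_grey, box_end_right's own z axis and vertical above 0.35 rad or z of any of box_end_left, box_white, box_grey, box_end_right in the frame of rack above 0.052 m).
It fails at once if the bottle or the dish is pushed more than 30 mm or the bottle is tipped (distance of any of bottle, dish from where it was at the start of the episode above 0.03 m or angle between bottle's own z axis and vertical above 0.4 rad).
It fails at once if the microscope is struck (over 8 N) (contact force between any of the arm, the fingers, orange_box and microscope above 8 N).
It also fails if it takes over 64 s, if anything falls off the work surface, if the arm or the gripper's body presses on something with over 40 N, if the wrist force passes 120 N, or if a joint passes its speed limit or range.

## Working session

There is one attempt and no reset: what is moved stays moved. The work goes in short steps, each a Python script; the robot and the scene stay as the last script left them, time stands still between calls to the robot, and variables do not carry over. Pictures are saved under pics/ and viewed, at most 11 in all, crops included, and the job is handed in when it is done.

```bash
mkdir -p pics
cat > h.py <<'E'
import numpy as np, cv2
from station import r
def snap(n,f):
    s=r.snapshot(n); cv2.imwrite(f'pics/{f}.png',s['frame'][:,:,::-1]); np.savez(f'pics/{f}.npz',**s); return s
def onplane(s,u,v,z):
    R=np.array(s['R']);t=np.array(s['t']);c=-R.T@t
    d=R.T@np.array([(u-s['cx'])/s['fx'],(v-s['cy'])/s['fy'],1]); return c+d*(z-c[2])/d[2]
def proj(s,X):
    p=np.array(s['R'])@np.array(X)+np.array(s['t']); return np.array([s['fx']*p[0]/p[2]+s['cx'],s['fy']*p[1]/p[2]+s['cy']])
E
python3 - <<'E'
from h import *
a=snap('scene','a');b=snap('side','b')
cv2.imwrite('pics/ab.png',cv2.resize(np.vstack([a['frame'],b['frame']])[:,:,::-1],(480*1,600)))
for s in(a,b): print(-np.array(s['R']).T@s['t'],np.array(s['R'])[2],s['fx'])
print(r.sense())
E
```

```text
[1.32768858 0.35625285 0.64629336] [-0.65228629 -0.50980234 -0.56091369] 400.6083266965197
[ 0.5720214  -0.61036656  1.34656703] [ 0.02934622  0.3009276  -0.95319535] 485.41400015411125
{'clock': 0.1, 'joints': array([-3.24989850e+00,  5.25940217e+00,  7.05742311e+01,  1.72390700e-03,
        1.04269006e+02, -3.24701082e+00]), 'joint_vel': array([-0.02189178, -0.18761885, -0.22097405, -0.12739575,  0.10563568,
        0.03304521]), 'joint_torque': array([ 2.46603209e-03, -4.47854412e+01, -4.07573140e+01,  6.99365954e-02,
        2.83264846e-02, -6.35370566e-05]), 'tcp_pos': array([ 6.00049612e-01, -1.25644174e-05,  4.03620716e-01]), 'orientation': array([-1.79897620e+02, -7.48234197e-03,  8.99975290e+01]), 'contact_force': array([-0.17908899, -0.02595389, -0.50029617]), 'torque': array([-0.02413191,  0.00922666, -0.05169068]), 'gripper_force': 0.0, 'opening': 0.08764979755156498}
```

View pics/a.png

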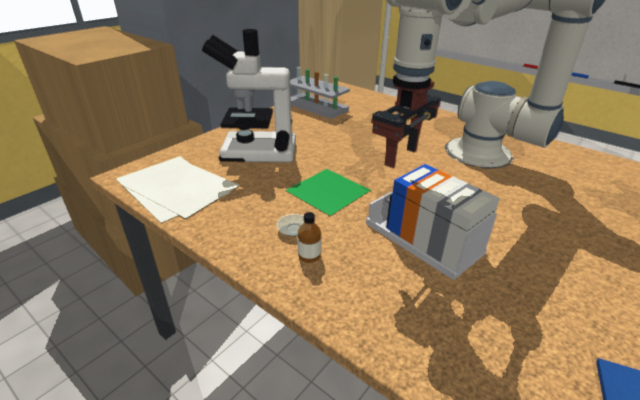

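View pics/b.png

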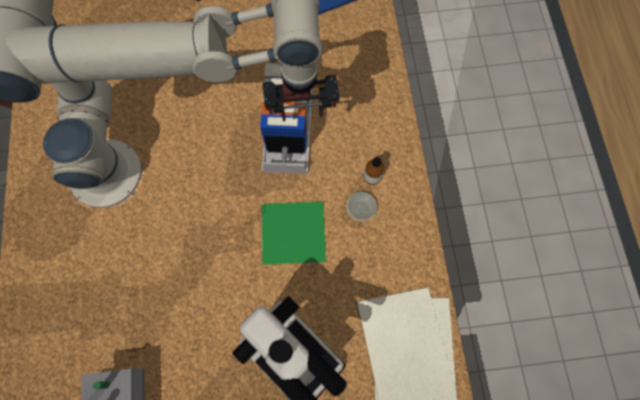

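Scene view: the row runs blue, orange (next to blue, rear top about (420,180)), white, grey, white. The mat is at (328,191), the bottle at (310,240) and the dish at (291,226). In the side view the gripper hides the row, so I'll swing the arm aside and look again.

Run:
```python
from h import *
j=list(r.sense()['joints']); j[0]=60; r.move_joints(j)
a=snap('scene','a2');b=snap('side','b2')
A=cv2.resize(a['frame'][140:290,350:510],None,fx=4.5,fy=4.0)[:, :, ::-1]
cv2.imwrite('pics/a2c.png',cv2.resize(a['frame'][140:290,350:510],(640,600),interpolation=2)[:,:,::-1])
cv2.imwrite('pics/b2c.png',cv2.resize(b['frame'][20:320,220:440],(440,600),interpolation=2)[:,:,::-1])
def cs(s,n,lo,hi,z):
    hsv=cv2.cvtColor(s['frame'],cv2.COLOR_RGB2HSV); m=cv2.inRange(hsv,lo,hi)
    k,l,st,c=cv2.connectedComponentsWithStats(m)
    for i in np.argsort(-st[1:,4])[:2]+1:
        if st[i,4]<30: continue
        q,_=cv2.findContours((l==i).astype(np.uint8),0,2); rc=cv2.minAreaRect(q[0]);bx=cv2.boxPoints(rc)
        print(n,st[i],c[i].round(1)); print([ (p.round(1),onplane(s,*p,z)[:2].round(4)) for p in bx])
for s in(a,b):
    print('--')
    cs(s,'green',(50,120,60),(75,255,255),.003)
    cs(s,'blue',(105,150,60),(125,255,255),.162)
    cs(s,'orange',(5,205,150),(16,255,255),.162)
```

```text
--
green [ 286  169   84   47 1984] [327.8 191.2]
[(array([285.8, 190.3], dtype=float32), array([ 0.6202, -0.3406])), (array([306.8, 153.6], dtype=float32), array([ 0.4058, -0.444 ])), (array([369.4, 189.4], dtype=float32), array([ 0.4565, -0.1552])), (array([348.4, 226.1], dtype=float32), array([ 0.6399, -0.0997]))]
blue [ 598  359   42   41 1350] [618.7 381.4]
[(array([598., 399.], dtype=float32), array([0.8933, 0.4592])), (array([598., 359.], dtype=float32), array([0.829, 0.449])), (array([639., 359.], dtype=float32), array([0.7928, 0.4932])), (array([639., 399.], dtype=float32), array([0.8603, 0.4996]))]
blue [387 165  49  70 789] [399.9 201.3]
[(array([372.2, 219.8], dtype=float32), array([0.7628, 0.0379])), (array([409.6, 154.5], dtype=float32), array([ 0.4643, -0.0411])), (array([435.4, 169.2], dtype=float32), array([0.4915, 0.0446])), (array([398.1, 234.6], dtype=float32), array([0.7702, 0.1014]))]
orange [409 185  15   9  61] [416.2 189.2]
[(array([409., 188.], dtype=float32), array([0.6091, 0.0366])), (array([411.2, 183.6], dtype=float32), array([0.5891, 0.0313])), (array([
[... 638 characters left out ...]
oat32), array([ 0.6181, -0.3466])), (array([263. , 263.4], dtype=float32), array([ 0.4453, -0.3322]))]
blue [261 116  44  23 549] [283.4 128.8]
[(array([260.6, 136.8], dtype=float32), array([ 0.4827, -0.0212])), (array([261.2, 115.8], dtype=float32), array([0.4895, 0.0413])), (array([304.6, 117. ], dtype=float32), array([0.6065, 0.0235])), (array([304., 138.], dtype=float32), array([ 0.5981, -0.0387]))]
blue [303   0  49  15 397] [322.    4.7]
[(array([303.,   0.], dtype=float32), array([0.6443, 0.4082])), (array([351.,   0.], dtype=float32), array([0.7853, 0.3908])), (array([351.,  14.], dtype=float32), array([0.7784, 0.3415])), (array([303.,  14.], dtype=float32), array([0.6388, 0.3587]))]
```

View pics/a2c.png

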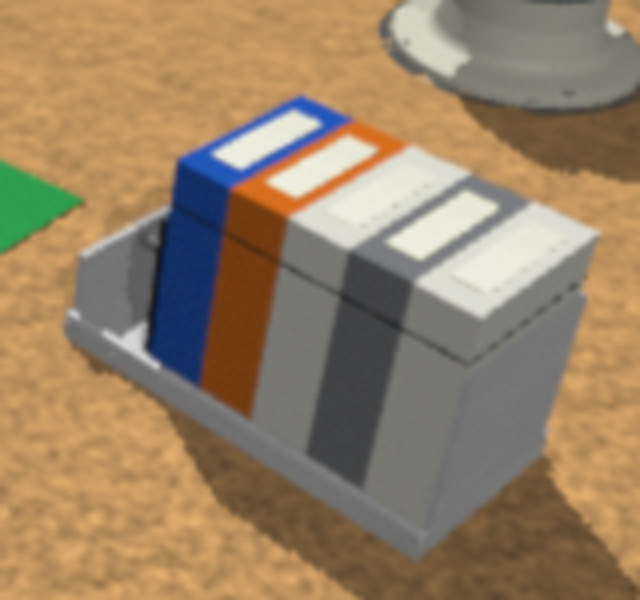

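View pics/b2c.png

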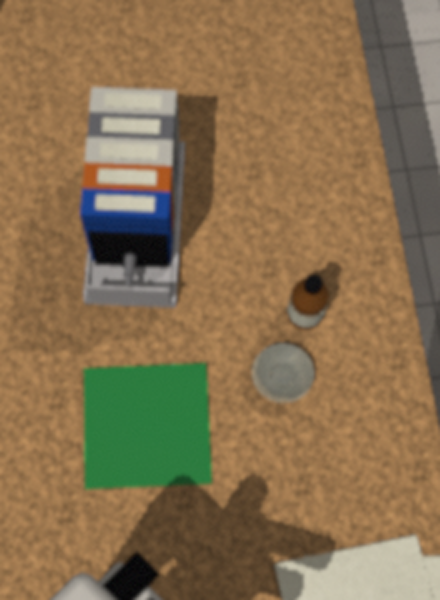

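The crops show all four neighbours upright. Orange is second from the -y end, at rack y = -30. The mat is clear, with the dish and bottle on its +x side. Next I fit the rack pose from the visible top corners.

Run:
```python
from h import *
a=dict(np.load('pics/a2.npz'));b=dict(np.load('pics/b2.npz'))
P=lambda s,l,z:np.array([onplane(s,u,v,z)[:2] for u,v in l]).round(4)
A=[(350+u/4,140+v/4) for u,v in [(178,160),(232,190),(290,216),(352,250),(415,284),(485,318),(300,97),(352,122),(405,146),(470,175),(530,203),(598,235)]]
print(P(a,A,.162))
B=[(220+u/2,20+v/2) for u,v in [(90,88),(177,91),(88,114),(175,116),(86,138),(173,140),(84,165),(172,167),(83,191),(171,193),(82,213),(170,216)]]
print(P(b,B,.162))
print('bookend wall foot',P(b,[(220+84/2,20+302/2),(220+177/2,20+304/2)],.012))
print('scope base scene',P(a,[(220,160),(294,160),(292,140)],0.0),'dish,bottle',P(b,[(362,206),(373,181)],.0))
print('scope side head', P(b,[(332,400),(345,365),(288,300),(240,350)],.3))
for o in([180,0,0],[0,180,0],[180,-29,0],[0,151,0],[180,0,90],[180,0,-90]): print(o,r.inverse_kinematics([.5,0,.35],o), r.inverse_kinematics([.54,-.25,.29],o))
```

```text
[[ 0.6003 -0.0062]
 [ 0.6087  0.0338]
 [ 0.6117  0.0715]
 [ 0.6201  0.1125]
 [ 0.6278  0.1515]
 [ 0.6327  0.191 ]
 [ 0.4854  0.0135]
 [ 0.4931  0.0521]
 [ 0.4989  0.0888]
 [ 0.5052  0.1313]
 [ 0.512   0.169 ]
 [ 0.5195  0.2096]]
[[ 0.5138  0.2031]
 [ 0.6353  0.1833]
 [ 0.5074  0.1614]
 [ 0.628   0.1434]
 [ 0.5014  0.1236]
 [ 0.621   0.1059]
 [ 0.4951  0.0819]
 [ 0.6149  0.0642]
 [ 0.4904  0.0422]
 [ 0.6092  0.0248]
 [ 0.4863  0.0093]
 [ 0.604  -0.0095]]
bookend wall foot [[ 0.4664 -0.058 ]
 [ 0.6026 -0.0775]]
scope base scene [[ 0.6229 -0.6366]
 [ 0.4638 -0.4504]
 [ 0.3565 -0.5578]] dish,bottle [[ 0.7456 -0.197 ]
 [ 0.7891 -0.124 ]]
scope side head [[ 0.5877 -0.6869]
 [ 0.6227 -0.6237]
 [ 0.5197 -0.4787]
 [ 0.4107 -0.569 ]]
[180, 0, 0] [-3.89912188e+00 -1.05103526e+01  9.12946484e+01 -2.54444375e-14
  9.92157042e+01  8.61008781e+01] [-2.81178708e+01  4.88424680e+00  8.24788673e+01 -2.54444375e-14
  9.26368859e+01  6.18821292e+01]
[0, 180, 0] [ -3.89912188 -10.51035262  91.29464839   0.          99.21570424
 -93.89912188] [ -28.11787075    4.8842468    82.47886734    0.           92.63688586
 -118.11787075]
[180, -29, 0] [ -4.65586453 -23.63048343 104.0094902    2.38943108  70.71676352
  85.13629397] [-32.31287611  -5.84806462  95.29438475  16.43500653  66.34290905
  54.29884716]
[0, 151, 0] [ -4.65586453 -23.63048343 104.0094902    2.38943108  70.71676352
 -94.86370603] [ -32.31287611   -5.84806462   95.29438475   16.43500653   66.34290905
 -125.70115284]
[180, 0, 90] [ -3.89912188 -10.51035262  91.29464839   0.          99.21570424
  -3.89912188] [-28.11787075   4.8842468   82.47886734   0.          92.63688586
 -28.11787075]
[180, 0, -90] None None
```

Run:
```python
from h import *
r.grab(5)
r.reach([.50,.06,.46],[180,0,-9.5])
w=snap('wrist','w1')
print(-np.array(w['R']).T@w['t'],np.array(w['R'])[2],w['fx'],r.sense()['joints'],r.sense()['opening'])
o=np.array([.553,.0595]);c,s=np.cos(np.radians(9.5)),np.sin(np.radians(9.5))
im=w['frame'][:,:,::-1].copy()
for x,y in((-.06,-.02),(-.06,.02),(.06,.02),(.06,-.02)):
    p=proj(w,[o[0]+c*x+s*y,o[1]-s*x+c*y,.162]);print(p.round(1));cv2.circle(im,tuple(int(v) for v in p),3,(255,0,255),1)
cv2.imwrite('pics/w1o.png',im)
```

```text
[0.56632007 0.05010696 0.43978865] [-0.24498593  0.04024503 -0.96869099] 297.4246670485663 [ 3.03784357e+00 -8.50749024e+00  7.83477619e+01  1.09185382e-02
  1.10172481e+02  1.02446554e+02] 0.00081861890295045
[332.9 199.9]
[291.5 199.8]
[288.6  66.1]
[334.8  66.2]
```

View pics/w1o.png

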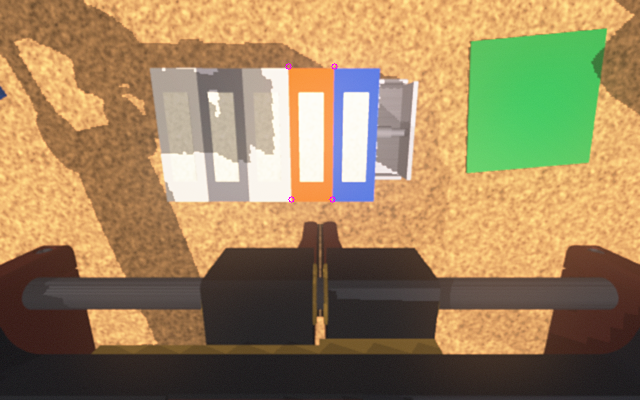

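The predicted orange top corners fall on the real ones: rear (289..334,68), front (291..332,201). So the pose is good to about 1–2 mm, and I can tip now.

```bash
cat >> h.py <<'E'
PSI=np.radians(-9.5); O=np.array([.552,.0595,.012])
def W(v): c,s=np.cos(PSI),np.sin(PSI); return O+[c*v[0]-s*v[1],s*v[0]+c*v[1],v[2]]
def pose(x,z,th,d=.182):  # point d ahead of TCP placed at box coords (x,z), box tilted th about front foot
    z+=d
    return W([-.06+np.cos(th)*(x+.06)-np.sin(th)*z,0,np.sin(th)*(x+.06)+np.cos(th)*z]),[180,-np.degrees(th),-9.5]
E
python3 - <<'E'
from h import *
def f(): s=r.sense();print(round(s['clock'],2),s['contact_force'].round(2),s['tcp_pos'].round(4))
r.reach(*pose(.086,.2,0)); f()
r.servo_line(pose(.086,.136,0)[0],speed=.1);f()
r.servo_line(pose(.072,.136,0)[0],speed=.05);f()
r.servo_line(pose(.068,.136,0)[0],speed=.04);f()
for th in np.arange(.04,.14,.04):
    p,o=pose(.068,.136,th); r.servo_line(p,o,speed=.08); f()
b=snap('side','b3'); a=snap('scene','a3')
cv2.imwrite('pics/t3.png',np.vstack([cv2.resize(b['frame'][30:180,220:380],(480,450)),])[:,:,::-1])
cv2.imwrite('pics/t3.png',np.hstack([cv2.resize(b['frame'][30:180,230:350],(360,450)),cv2.resize(a['frame'][130:280,360:505],(435,450))])[:,:,::-1])
E
```

```text
6.42 [-0.71  0.36  1.04] [0.6365 0.0458 0.3942]
7.22 [-0.46  0.47  0.92] [0.6368 0.0453 0.331 ]
7.65 [ 0.48 -0.84 -0.1 ] [0.6227 0.0477 0.3305]
7.9 [ 3.72 -0.54  1.51] [0.6193 0.0482 0.3308]
8.22 [ 4.42 -0.65  2.52] [0.6064 0.0504 0.3356]
8.55 [ 2.33 -0.9   1.9 ] [0.5936 0.0525 0.3394]
8.88 [ 2.17 -0.83  1.88] [0.5806 0.0547 0.343 ]
```

View pics/t3.png

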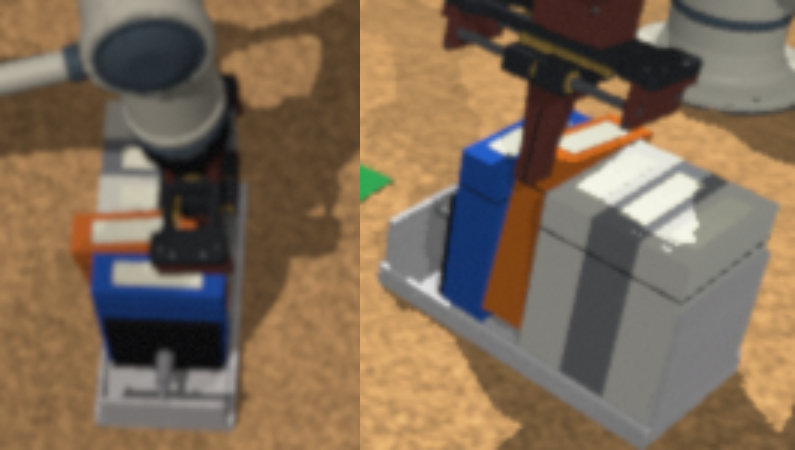

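The box is tipping (orange top forward at left in the side crop, its rear tilted in the scene crop) and the neighbours are still. Continuing to about 0.54 rad.

Run:
```python
from h import *
def f(): s=r.sense();print(round(s['clock'],2),s['contact_force'].round(2))
for th in (.18,.24,.3,.36,.42,.48,.54):
    p,o=pose(.068,.136,th); r.servo_line(p,o,speed=.08)
f(); r.wait(.25)
r.servo_line(pose(.11,.15,.54)[0],speed=.1)
p=pose(.11,.15,.54)[0]; r.servo_line(p+[0,0,.12],speed=.25);r.let_go()
q,o=pose(-.025,.20,.5,.163); r.reach(q+np.array([-.06,.01,.06]),[180,-10,-9.5]); f()
b=snap('side','b4'); a=snap('scene','a4');w=snap('wrist','w4')
cv2.imwrite('pics/t4.png',np.vstack([np.hstack([cv2.resize(b['frame'][30:180,230:350],(240,300)),cv2.resize(a['frame'][130:280,360:505],(290,300))]),cv2.resize(w['frame'][:300,:530],(530,300))])[:,:,::-1])
```

```text
11.83 [1.02 0.37 1.29]
15.71 [-0.62  0.05 -0.25]
```

View pics/t4.png

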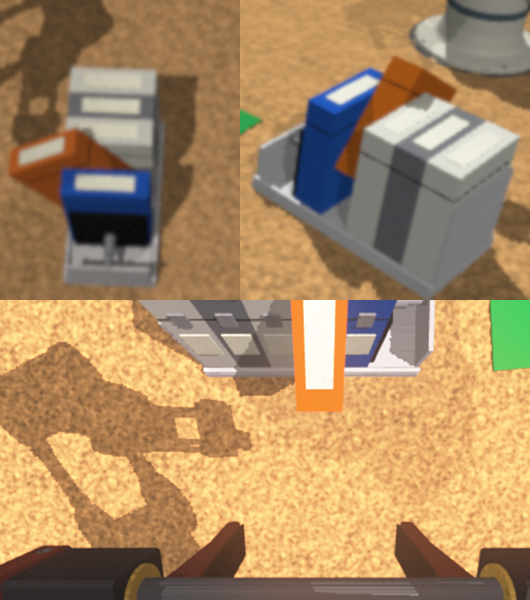

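Run:
```python
from h import *
w=dict(np.load('pics/w4.npz'));b=dict(np.load('pics/b4.npz'))
def pt(x,y,z,th): return W([-.06+np.cos(th)*(x+.06)-np.sin(th)*z,y,np.sin(th)*(x+.06)+np.cos(th)*z])
for th in(.4,.44,.48,.52,.56):
    print(th,[proj(w,pt(-.06,y,.15,th)).round(1) for y in(.02,-.02)],[proj(b,pt(-.06,y,.15,th)).round(1) for y in(.02,-.02)])
for n,s in(('w4',w),('b4',b)):
    m=cv2.inRange(cv2.cvtColor(s['frame'],cv2.COLOR_RGB2HSV),(5,170,60),(15,255,255))
    k,l,st,c=cv2.connectedComponentsWithStats(m);i=1+np.argmax(st[1:,4]);print(n,st[i])
for th in(.45,.5):
  for d in(.06,0.): print([r.inverse_kinematics(*pose(-.027,.122+d,th,.163))])
```

```text
0.4 [array([296. ,  81.3]), array([344.8,  81.3])] [array([241.7, 101.5]), array([240.3, 114.3])]
0.44 [array([296.2,  89. ]), array([344.6,  89. ])] [array([239.9, 101.9]), array([238.5, 114.7])]
0.48 [array([296.5,  96.4]), array([344.2,  96.5])] [array([238.1, 102.3]), array([236.7, 115.1])]
0.52 [array([296.8, 103.7]), array([343.9, 103.7])] [array([236.4, 102.7]), array([235. , 115.5])]
0.56 [array([297.1, 110.6]), array([343.6, 110.6])] [array([234.7, 103.2]), array([233.3, 116. ])]
w4 [ 291    0   56  112 2874]
b4 [234  95  59  37 746]
[array([ 12.39913125, -41.61100053, 116.51374169,  -9.45183812,
        81.07619689, 111.37760289])]
[array([ 10.76291033, -37.35760415, 119.50645067,  -9.03141643,
        73.66691341, 110.94735985])]
[array([ 14.09936096, -45.83050151, 119.8481381 , -11.25322718,
        79.58868724, 113.03584083])]
[array([ 12.05166044, -41.11427485, 122.59833613, -10.67882694,
        71.87840434, 112.47312925])]
```

Tilt is about 0.54 rad: the wrist view puts the front top edge at row 111, and the sides are centred as predicted. Next I grasp the protruding top, with the tool tilted 0.45 rad.

```bash
cat >> h.py <<'E'
def tcp(g,phi):  # grasp point g in rack-aligned box frame (x,z), tool tilt phi
    return W([g[0]-.163*np.sin(phi),0,g[1]+.163*np.cos(phi)]),[180,-np.degrees(phi),-9.5]
E
python3 - <<'E'
from h import *
def f(): s=r.sense();print(round(s['clock'],2),s['contact_force'].round(2),s['tcp_pos'].round(3),round(s['opening'],4),round(s['gripper_force'],1))
G=np.array([-.088,.121]);ph=.45;d=np.array([-np.sin(ph),np.cos(ph)])
wp=[tcp(G+d*.07,ph),tcp(G,ph),tcp(G+[0,.03],ph),tcp(G+[-.07,.07],-.09)]
print([None if (j:=r.inverse_kinematics(*p)) is None else np.round(j) for p in wp])
r.reach(*wp[0]); f()
r.servo_line(wp[1][0],speed=.1); f()
r.grab(60); f()
r.servo_line(wp[2][0],speed=.06); f()
b=snap('side','b5'); a=snap('scene','a5')
cv2.imwrite('pics/t5.png',np.hstack([cv2.resize(b['frame'][30:180,220:340],(360,450)),cv2.resize(a['frame'][100:280,340:505],(412,450))])[:,:,::-1])
E
```

```text
[array([ 13., -43., 117., -10.,  82., 112.]), array([ 11., -38., 120.,  -9.,  74., 111.]), array([ 11., -38., 117.,  -9.,  77., 111.]), array([  6., -21.,  99.,   1., 108., 106.])]
16.43 [-0.69 -0.07  0.66] [0.365 0.091 0.343] 0.0879 0.0
17.28 [ 0.4  -0.44  0.69] [0.395 0.086 0.281] 0.088 0.0
18.08 [-0.07  3.04 -1.08] [0.395 0.086 0.28 ] 0.0398 60.0
18.73 [-2.26  5.16 -0.96] [0.395 0.086 0.311] 0.04 60.0
```

View pics/t5.png

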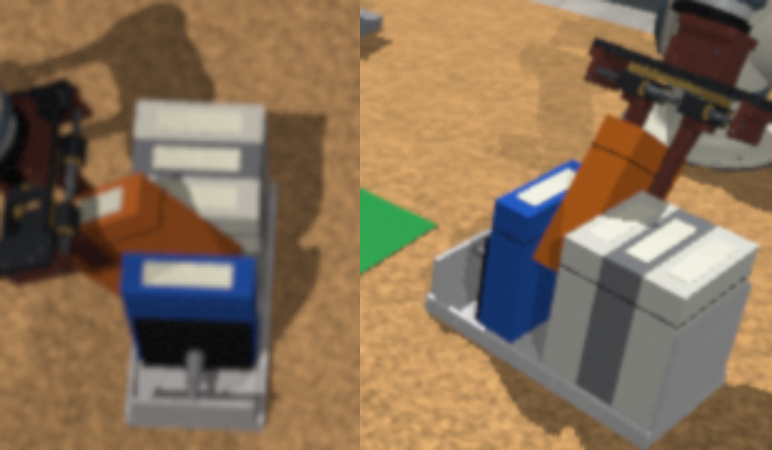

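It is held (opening 40 mm, 60 N) and rising, with the neighbours still upright. Continuing out of the row.

Run:
```python
from h import *
def f(): s=r.sense();print(round(s['clock'],2),s['contact_force'].round(2),s['tcp_pos'].round(3),round(s['opening'],4),round(s['gripper_force'],1))
G=np.array([-.088,.121])
p,o=tcp(G+[-.02,.06],.45); r.servo_line(p,o,speed=.08); f()
p,o=tcp(G+[-.075,.09],-.09); r.servo_line(p,o,speed=.08); f()
p,o=tcp(G+[-.08,.14],-.09); r.servo_line(p,o,speed=.12); f()
b=snap('side','b6'); a=snap('scene','a6')
cv2.imwrite('pics/t6.png',np.hstack([cv2.resize(b['frame'][30:230,190:340],(337,450)),cv2.resize(a['frame'][60:280,340:525],(378,450))])[:,:,::-1])
```

```text
19.43 [-0.54  4.98  0.14] [0.376 0.089 0.341] 0.0395 60.0
20.27 [ 0.44 -0.37 -3.36] [0.406 0.084 0.384] 0.0395 60.0
20.83 [-0.55 -1.05 -4.17] [0.401 0.085 0.435] 0.0399 60.0
```

View pics/t6.png

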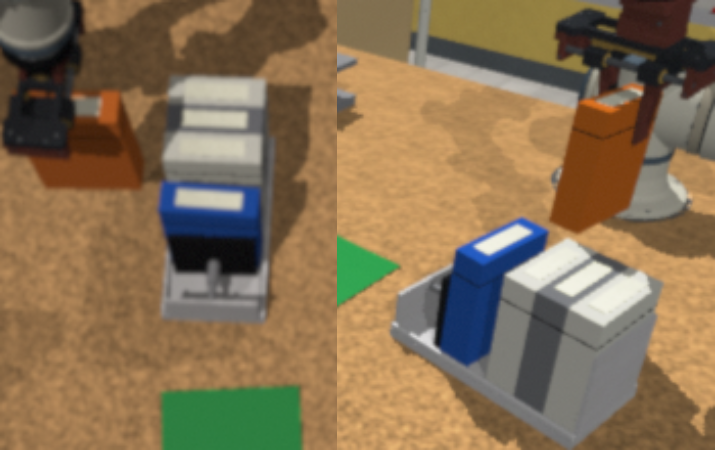

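The box is clear of the rack and nearly upright; the neighbours stand upright with a gap where it was. Checking the tilt in the grip and the mat centre numerically.

Run:
```python
from h import *
a=dict(np.load('pics/a6.npz'));b=dict(np.load('pics/b6.npz'))
G=np.array([-.088,.121])+[-.08,.14]
def pt(x,y,z,th): 
    x+=.02;z-=.117
    return W([G[0]+np.cos(th)*x-np.sin(th)*z,y,G[1]+np.sin(th)*x+np.cos(th)*z])
for th in(-.08,-.04,0,.04,.08):
    print(th,[proj(a,pt(*q,th)).round(1) for q in((.06,-.02,0),(.06,.02,0),(.06,-.02,.15),(.06,.02,.15))],[proj(b,pt(x,-.02,0,th)).round(1) for x in(-.06,.06)])
for n,s in(('a6',a),('b6',b)):
    m=cv2.inRange(cv2.cvtColor(s['frame'],cv2.COLOR_RGB2HSV),(5,200,60),(14,255,255))
    k,l,st,c=cv2.connectedComponentsWithStats(m);i=1+np.argmax(st[1:,4])
    q=max(cv2.findContours((l==i).astype(np.uint8),0,2)[0],key=cv2.contourArea);print(n,st[i],cv2.approxPolyDP(q,2.5,True)[:,0].tolist())
w=dict(np.load('pics/w1.npz'))
M=np.array([onplane(w,u,v,.003)[:2] for u,v in((471,41),(606,29),(589,162),(467,173))]);print(M.round(4),M.mean(0))
```

```text
-0.08 [array([445.7, 168.9]), array([459.7, 175.2]), array([455. , 113.6]), array([470.6, 119. ])] [array([203.9, 111.2]), array([247.8, 114.7])]
-0.04 [array([444.8, 168.5]), array([458.8, 174.8]), array([455.6, 112.1]), array([471.2, 117.4])] [array([205.7, 111.6]), array([249.5, 114.2])]
0 [array([443.9, 168.1]), array([458. , 174.4]), array([456.2, 110.6]), array([471.9, 115.9])] [array([207.5, 112. ]), array([251. , 113.8])]
0.04 [array([443.1, 167.5]), array([457.2, 173.8]), array([456.8, 109.1]), array([472.5, 114.4])] [array([209.4, 112.3]), array([252.5, 113.2])]
0.08 [array([442.3, 166.9]), array([456.4, 173.2]), array([457.4, 107.7]), array([473.2, 112.9])] [array([211.2, 112.6]), array([254. , 112.7])]
a6 [ 445  108   47   65 1965] [[487, 109], [476, 113], [465, 108], [459, 110], [446, 168], [459, 172], [481, 160], [491, 128], [483, 129]]
b6 [ 205   71   48   42 1081] [[241, 72], [236, 71], [234, 83], [223, 83], [219, 102], [205, 100], [211, 111], [251, 112], [252, 100]]
[[ 0.6345 -0.1662]
 [ 0.62   -0.3432]
 [ 0.4428 -0.3315]
 [ 0.4556 -0.1535]] [ 0.53823219 -0.2485944 ]
```

Run:
```python
from h import *
def f(): s=r.sense();print(round(s['clock'],2),s['contact_force'].round(2),s['tcp_pos'].round(4),round(s['opening'],4),round(s['gripper_force'],1));return s['contact_force'][2]
ph=-.115;y=np.radians(-5);u=np.array([np.cos(y),np.sin(y),0])
def P(zb): return np.array([.538,-.249,0])+u*(-.02-.163*np.sin(ph))+[0,0,zb+.117+.163*np.cos(ph)]
o=[180,-np.degrees(ph),-5]
s=r.sense()['tcp_pos']; r.servo_line(s+[0,0,.05],speed=.15)
r.servo_line(P(.2),o,speed=.2); f()
r.servo_line(P(.03),speed=.1); f(); r.wait(.3); z0=f()
for zb in np.arange(.014,-.006,-.0015):
    r.servo_line(P(zb),speed=.03); z=r.sense()['contact_force'][2]
    if z-z0>2.5: break
print(zb,z); f()
a=snap('scene','a7');b=snap('side','b7')
cv2.imwrite('pics/t7.png',np.hstack([cv2.resize(a['frame'][60:260,240:500],(520,400)),cv2.resize(b['frame'][130:290,230:342],(280,400))])[:,:,::-1])
```

```text
23.36 [ 0.19 -0.7  -3.07] [ 0.5366 -0.2482  0.4793] 0.0398 60.0
25.21 [ 0.24  0.35 -3.21] [ 0.5368 -0.2489  0.3097] 0.0396 60.0
25.51 [ 0.19 -0.06 -1.52] [ 0.5367 -0.2489  0.3091] 0.0402 60.0
0.005000000000000003 3.370496340392165
27.69 [0.15 1.67 3.37] [ 0.5367 -0.2489  0.285 ] 0.0395 60.0
```

View pics/t7.png

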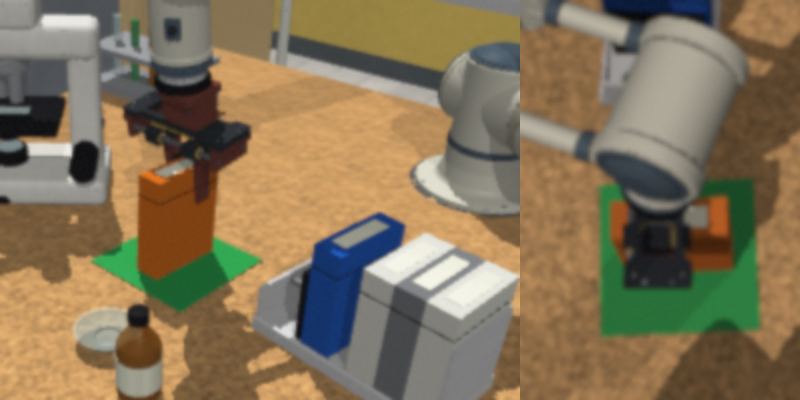

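The box is on the mat, centred, touching with about 5 N. I'll ease the grip so it settles, then release and retreat.

Run:
```python
from h import *
s=r.sense()['tcp_pos']; r.servo_line(s-[0,0,.001],speed=.03); r.grab(8); r.grab(3); r.wait(.3); print(r.sense()['contact_force'])
r.let_go(); r.wait(.2)
s=r.sense()['tcp_pos']; ph=-.115;y=np.radians(-5)
r.servo_line(s+.14*np.array([-np.sin(ph)*np.cos(y),-np.sin(ph)*np.sin(y),np.cos(ph)]),speed=.12)
j=list(r.sense()['joints']); j[1]-=15; r.move_joints(j); j[0]+=35;r.move_joints(j);r.wait(.5)
a=snap('scene','a8');b=snap('side','b8');print(r.sense()['clock'])
cv2.imwrite('pics/t8.png',np.hstack([cv2.resize(a['frame'][100:290,240:500],(520,380)),cv2.resize(b['frame'][40:290,240:400],(243,380))])[:,:,::-1])
for zb in (.153,):
  m=cv2.inRange(cv2.cvtColor(b['frame'],cv2.COLOR_RGB2HSV),(3,170,60),(16,255,255))
  m[:180]=0; m[275:]=0;m[:,:255]=0;m[:,330:]=0
  k,l,st,c=cv2.connectedComponentsWithStats(m);i=1+np.argmax(st[1:,4]);print(st[i])
  q=max(cv2.findContours((l==i).astype(np.uint8),0,2)[0],key=cv2.contourArea)
  for p in cv2.approxPolyDP(q,2,True)[:,0]: print(p,onplane(b,*p,.153)[:2].round(3),onplane(b,*p,.003)[:2].round(3))
```

```text
[ 2.4681772  -0.40316304  1.76942605]
33.6667
[268 209  47  30 912]
[313 210] [ 0.599 -0.24 ] [ 0.602 -0.193]
[269 211] [ 0.486 -0.229] [ 0.475 -0.181]
[268 225] [ 0.48  -0.266] [ 0.469 -0.223]
[273 237] [ 0.49  -0.299] [ 0.48 -0.26]
[314 236] [ 0.594 -0.308] [ 0.596 -0.271]
```

View pics/t8.png

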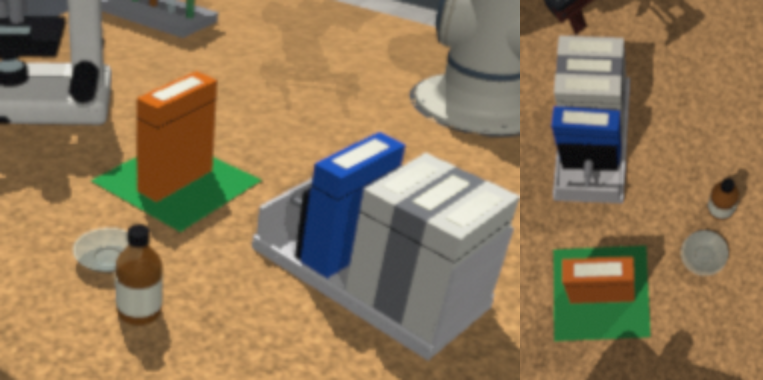

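Orange stands upright on the mat; from its base edge the centre is at about (0.54, -0.246), within a few mm of the mat centre. One last numeric check that the blue box is not leaning into the gap.

Run:
```python
from h import *
for n in('a2','a8'):
    s=dict(np.load(f'pics/{n}.npz'))
    m=cv2.inRange(cv2.cvtColor(s['frame'],cv2.COLOR_RGB2HSV),(105,140,40),(125,255,255));m[:,:370]=0;m[:,500:]=0
    ys=range(192,226,3); e=[]
    for v in ys:
        x=np.where(m[v,:])[0]; e.append((x.min(),x.max()))
    e=np.array(e); print(n,e.tolist(),[np.polyfit(ys,e[:,k],1)[0].round(3) for k in(0,1)])
s=dict(np.load('pics/a2.npz'))
for th in(0,.06,.12):  # lean towards +y about foot; blue at y=-.04 from orange
    p=[proj(s,W([.06,-.06+z*np.sin(th),z])) for z in(.03,.15)]; print(th,((p[1]-p[0])[0]/(p[1]-p[0])[1]).round(3))
```

```text
a2 [[393, 405], [392, 405], [391, 404], [391, 404], [390, 403], [390, 403], [389, 402], [389, 402], [389, 401], [388, 401], [388, 400], [388, 400]] [np.float64(-0.147), np.float64(-0.163)]
a8 [[396, 422], [395, 420], [394, 420], [394, 419], [393, 418], [393, 418], [392, 417], [392, 417], [392, 416], [391, 416], [391, 415], [390, 415]] [np.float64(-0.16), np.float64(-0.197)]
0 -0.133
0.06 -0.199
0.12 -0.269
```

```bash
python3 -c "
from station import r
print(r.hand_in())"
```

```text
the job is handed in; nothing more can be done
None
```

The orange box is standing upright and released on the green mat, about 3 mm from its centre by camera; the other four boxes are still upright in the rack, and the job was handed in at about 34 s (the hand-in gave no verdict).

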